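Clear the pots, fetch the test cup, put the pots back

ROBOT

A 6-joint arm with a two-finger parallel gripper is mounted at the origin on the work surface. World frame = base frame: x ahead of the robot, y to its left, z up, the work surface at z = 0. Lengths are in m, angles in rad, forces in N, time in s.
With the tool pointing down it reaches from about 0.35 to 0.975 m from the base axis. Payload 4.9 kg.
Tool frame: the origin (TCP) lies between the finger pads; the fingertips stand 14 mm ahead of it and the grasp point (between the pads) lies 5 mm behind it (manip.tcp_to_tips is the distance from the TCP to the fingertips, in m); z points along the fingers, y is the line along which they close (so a half turn about z gives the same grasp; the last joint's range is limited). The gripper opens to 85 mm and grips with 20 to 120 N. Pads are 22 mm wide; open, the fingers measure 114 mm over their backs; the gripper's body (76 mm by 85 mm) begins 54 mm behind the grasp point. The pads swing forward as they close: fully open they stand 13 mm farther back than shut.
Start: joints at [-1.432, 0.053, 1.613, -0, 1.476, -0.119], TCP at [0.159, -0.604, 0.215] pointing down, gripper open.
Joint ranges: [-3.01, 3.01], [-1.01, 2.22], [0.06, 2.58], [-1.02, 4.17], [0.09, 2.62], [-3.14, 3.14]. Speed limits (rad/s): [2.57, 2.57, 3.14, 3.14, 3.14, 3.14].

INTERFACE

Orientations are given as a unit quaternion [w, x, y, z].
In Python, from plant import manip gives the robot as it stands.
- The arm moves only by the tool servo_tool, never from a script. Its argument "moves" is a list that holds one entry, the list of rows, each a list of 7 numbers: the shift along the tool's x, y, z in mm, then the turn, a rotation vector about the tool's x, y, z in degrees, then the finger opening in mm, from 0 to 85.4. In form: [[[x, y, z, ax, ay, az, fingers], ...]]. A call has 1 to 12 rows; each row shifts and turns the commanded pose from where the row before left it, along the tool's axes as they then stand; what a row does not reach is not made up. A row lasts 1/8 s, in which the tool goes at most 62.5 mm and 10.7 degrees, less where a joint would pass 70% of its speed; a pose out of reach is approached as far as the arm can. A call with a gripper value outside its range is refused whole. The fingers move at their own pace and stop on an object; the grip force is fixed at half the most. Time passes only in rows, so rows that do not move let the fingers close. It gives the time, the measured TCP pose, the force, the opening and the grip force at its end, in the units of the state.
- manip.state(): the state, without advancing time (a new reading comes with each control period).
- manip.grab_frame(name): name is "scene" or "top" or "wrist"; returns a dict with "image" (384x512x3 uint8, blue, green, red), "mtx" (3x3 intrinsics, pixels), "eye" and "rotation" of the camera in the world. Camera axes: x right, y down, z forward; pixel columns grow to the right and rows downward; lengths in m; the calibration is good to about 2 mm. A picture is of the moment at which its call begins. There is no depth.
- manip.job_done(): hands the job in; it is judged then, once.
The state is a dict: "time": time; "joint_pos": joint angles; "joint_vel": joint speeds; "joint_efforts": joint torques, N m; "tool_pos": TCP position; "tool_rot": TCP orientation; "contact_force": force on the tool from outside, world axes, zero at the start; "ft_torque": the same for the moment, N m; "gripper_width": opening from 0.0 (shut) to 1.0 (fully open); "grasp_force": force on a finger pad.
Only numpy, scipy, OpenCV 4.12 (cv2) and the standard library are available. Lean on these libraries where they do the work, as an engineer would, in place of code of your own. Each camera call takes 0.05 s, during which the arm holds its last target. There are 200 camera calls.

TASK

The little low cup at the back of the ware tray is wanted on the banding wheel, but the three tall pots stand in its way. Move all three tall pots out onto the wooden board, then set the cup upright in the middle of the banding wheel's head while they wait there, and after that put every tall pot back on the cork pad in the tray that it came from. Keep everything upright, set pieces down rather than dropping them, and leave the screwdriver, glaze jar and kiln post alone.

Things in the scene. Friction and masses are not known exactly. Their poses are not given: they have to be found in the camera images.
- bottle: narrow-necked terracotta bottle, 130 mm tall, round: body 54 mm across up to 55 mm height, tapering to a neck 26 mm across from 80 to 118 mm height, lip 36 mm across at the top; about 0.3 kg. Origin at the centre of its foot, z up. One of the three tall pots; which pad each stands on changes.
- tumbler: straight round open terracotta tumbler, 52 mm across, 120 mm tall, wall 5 mm; about 0.28 kg. Origin at the centre of its foot, z up. One of the three tall pots.
- square: square open terracotta vase, 48 x 48 mm, 125 mm tall, wall 6 mm; about 0.32 kg. Origin at the centre of its foot, z up, x and y square to its sides. One of the three tall pots.
- cup: the little low cup: straight, round, open, terracotta, 56 mm across, 42 mm tall, wall 5 mm; about 0.12 kg. Origin at the centre of its foot, z up. It stands at the back of the tray behind the tall pots.
- tray: fixed plywood tray, 220 (x) by 300 mm (y), open at its front (-x, to the robot), walls 10 mm thick and 45 mm high at back and sides, floor top 12 mm above its origin (centre of underside). Three flat cork pads 76 mm across lie flush in the floor, centred at (x, y) = (-60, 0), (-30, 95), (-30, -95) mm in its frame; each tall pot starts centred on one.
- board: fixed plain light wooden board lying on the table, 280 mm (its x) by 180 mm (its y), top 18 mm above its origin, which is the centre of its underside; two thin dark lines cross it near its ends. The place where the tall pots wait. It lies to the left or to the right of the tray, the banding wheel on the other side.
- wheel: banding wheel: grey metal round head 160 mm across on a pedestal, fixed (it does not turn), top 55 mm above its origin, which is the centre of its underside on the table; faint rings mark the centre of its head.
- driver: bystander: screwdriver 180 mm long lying on the table in front of the tray; origin near its middle, under it.
- glaze: bystander: round glaze jar 66 mm across, 85 mm tall, standing beside the far end of the tray; origin at the centre of its foot.
- post: bystander: pale solid kiln post 40 mm across, 60 mm tall, standing beside the far end of the tray; origin at the centre of its foot.
There are look-alikes about, which are no part of the job. What is shaped like the cup but purple is not meant.

How it is judged:
On the way, in this order (a step that is already met when the one before it is completed fails the run):
1. all three tall pots stand released on the wooden board, the cup still in its place in the tray (x of bottle in the frame of board between -0.125 and 0.125 m and y of bottle in the frame of board between -0.075 and 0.075 m and z of bottle in the frame of board between 0.01 and 0.025 m and angle between each of bottle, tumbler, square's own z axis and vertical below 0.1 rad and x of tumbler in the frame of board between -0.125 and 0.125 m and y of tumbler in the frame of board between -0.075 and 0.075 m and z of tumbler in the frame of board between 0.01 and 0.025 m and x of square in the frame of board between -0.125 and 0.125 m and y of square in the frame of board between -0.075 and 0.075 m and z of square in the frame of board between 0.01 and 0.025 m and contact force between each of bottle, tumbler, square and the fingers below 0.1 N and linear speed of each of bottle, tumbler, square below 0.02 m/s and distance of cup from where it was at the start of the episode below 0.03 m), for 0.2 s.
2. the cup stands released in the middle of the banding wheel while the three pots wait on the board (horizontal distance between cup and wheel below 0.015 m and z of cup in the frame of wheel between 0.047 and 0.062 m and angle between each of cup, bottle, tumbler, square's own z axis and vertical below 0.1 rad and contact force between cup and the fingers below 0.1 N and linear speed of cup below 0.02 m/s and x of bottle in the frame of board between -0.125 and 0.125 m and y of bottle in the frame of board between -0.075 and 0.075 m and z of bottle in the frame of board between 0.01 and 0.025 m and x of tumbler in the frame of board between -0.125 and 0.125 m and y of tumbler in the frame of board between -0.075 and 0.075 m and z of tumbler in the frame of board between 0.01 and 0.025 m and x of square in the frame of board between -0.125 and 0.125 m and y of square in the frame of board between -0.075 and 0.075 m and z of square in the frame of board between 0.01 and 0.025 m), for 0.2 s.
At the end, for the whole second after the job is handed in: each tall pot stands upright within 15 mm of where it stood at the start (its own pad's centre), the cup stands upright on the banding wheel within 15 mm of the centre of its head, all released and at rest (horizontal distance between cup and wheel below 0.015 m and z of cup in the frame of wheel between 0.047 and 0.062 m and angle between each of cup, bottle, tumbler, square's own z axis and vertical below 0.1 rad and distance of each of bottle, tumbler, square from where it was at the start of the episode below 0.015 m and contact force between each of bottle, tumbler, square, cup and the fingers below 0.1 N and linear speed of each of bottle, tumbler, square, cup below 0.02 m/s); the robot touches nothing.
It fails at once if a pot or the cup is tipped over (leans more than about 35 degrees) (angle between any of bottle, tumbler, square, cup's own z axis and vertical above 0.6 rad).
It fails at once if a pot or the cup is dropped (falls free of the fingers from more than about 2 cm) ((contact force between bottle and the fingers below 0.05 N and linear speed of bottle above 0.6 m/s) or (contact force between tumbler and the fingers below 0.05 N and linear speed of tumbler above 0.6 m/s) or (contact force between square and the fingers below 0.05 N and linear speed of square above 0.6 m/s) or (contact force between cup and the fingers below 0.05 N and linear speed of cup above 0.6 m/s)).
It fails at once if a bystander (screwdriver, glaze jar, kiln post) is shifted by more than 30 mm (distance of any of driver, glaze, post from where it was at the start of the episode above 0.03 m).
It also fails if it takes over 152 s, if anything falls off the work surface, if the arm or the gripper's body presses on something with over 40 N, if the wrist force passes 120 N, or if a joint passes its speed limit or range.

## Working session

There is one attempt and no reset: what is moved stays moved. The work goes in short steps, Python scripts to look and compute and a tool call to move; the robot and the scene stay as the last step left them, time stands still between calls to the robot, and variables do not carry over. Pictures are saved under pics/ and viewed, at most 14 in all, crops included, and the job is handed in when it is done.

Besides the shell and the picture viewer there is one more tool, called as name(argument=value, ...), one argument or row to a line, values as JSON. servo_tool: Moves the arm, as the interface text tells. Its arguments: {"type":"object","properties":{"moves":{"type":"array"}},"required":["moves"]}

```bash
mkdir -p pics; cat > h.py <<'E'
import numpy as np, cv2
from plant import manip
def snap(n,fn):
    f=manip.grab_frame(n); cv2.imwrite('pics/'+fn,f['image']); np.savez('pics/'+fn+'.npz',mtx=f['mtx'],eye=f['eye'],R=f['rotation']); return f
def ray(fn,u,v,z):
    d=np.load('pics/'+fn+'.npz'); r=d['R']@np.linalg.solve(d['mtx'],[u,v,1.]); e=d['eye']
    return (e+r*(z-e[2])/r[2]).round(4)
E
python3 - <<'E'
from h import *
f=snap('top','t0.png'); g=snap('scene','s0.png')
print(f['eye'],f['rotation'],f['mtx']); print(manip.state())
a=cv2.resize(f['image'],(800,600),interpolation=cv2.INTER_CUBIC); cv2.imwrite('pics/t0b.png',a)
E
```

```text
[ 0.34087964 -0.01030037  1.24857426] [-0.05898516  0.70769011 -0.70128433  0.06241582] [[446.71085674   0.         251.40486843]
 [  0.         446.71085674 186.14835407]
 [  0.           0.           1.        ]]
{'time': 0.1, 'joint_pos': array([-1.43196333e+00,  5.32917484e-02,  1.61416325e+00, -1.24009322e-05,
        1.47601427e+00, -1.18981392e-01]), 'joint_vel': array([-0.00079785, -0.00041069, -0.00265153, -0.00061978,  0.00106494,
       -0.00156386]), 'joint_efforts': array([ 2.71648314e-03, -3.94906390e+01, -3.71358776e+01,  8.51169989e-05,
        3.98810473e-03, -1.26875355e-05]), 'tool_pos': array([ 0.15927906, -0.60374094,  0.21338151]), 'tool_rot': array([-9.38202861e-04,  9.91702454e-01,  1.28551011e-01, -1.54851074e-05]), 'contact_force': array([-0.03540488, -0.77649099,  0.12444597]), 'ft_torque': array([-0.01853129,  0.02440382,  0.04433134]), 'grasp_force': 0.0, 'gripper_width': 0.9965114508036863}
```

View pics/t0b.png

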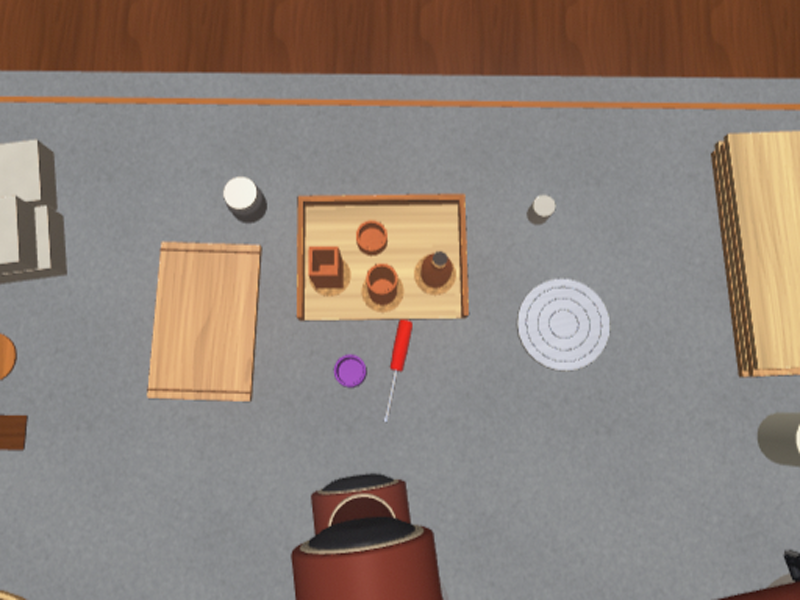

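View pics/s0.png

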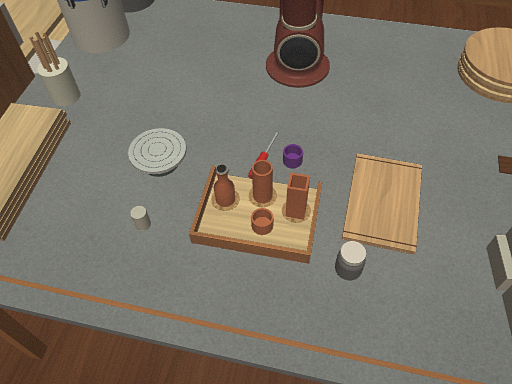

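The top view shows the square (325,262), tumbler (381,285), bottle (440,262), cup (371,238), board (205,322) and wheel (564,324). There are two cup-shaped things: the terracotta one in the tray at (371,238), and a purple one at (350,371) in front. The one in the tray fits the description. I'll confirm that in an enlarged crop.

```bash
python3 - <<'E'
from h import *
a=cv2.imread('pics/t0.png')
cv2.imwrite('pics/c1.png',cv2.resize(a[115:265,90:290],None,fx=4,fy=4,interpolation=cv2.INTER_CUBIC))
cv2.imwrite('pics/c2.png',cv2.resize(a[110:250,240:400],None,fx=4,fy=4,interpolation=cv2.INTER_CUBIC))
E
```

```text
(no output)
```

View pics/c1.png

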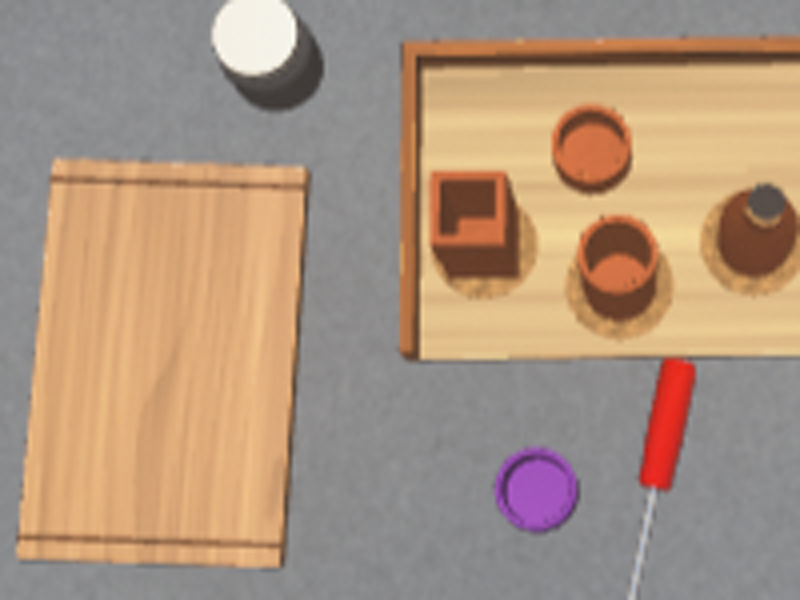

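View pics/c2.png

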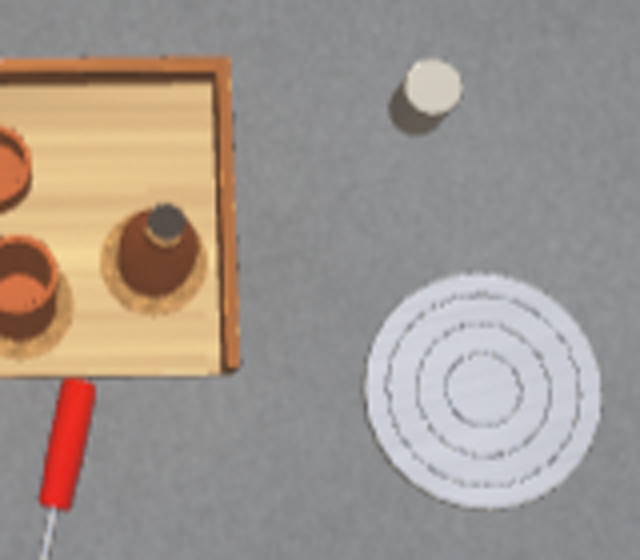

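The crop confirms the terracotta cup in the tray at c1 (592,143); the purple one at (537,490) is the look-alike. The square's top is at (468,209) and the tumbler's at (618,254). The bottle lip is at c2 (166,222) and the wheel centre at c2 (483,390).

```bash
python3 - <<'E'
from h import *
A=lambda u,v,z: ray('t0.png',90+(u+.5)/4-.5,115+(v+.5)/4-.5,z)
B=lambda u,v,z: ray('t0.png',240+(u+.5)/4-.5,110+(v+.5)/4-.5,z)
for n,p in dict(square=A(468,209,.137),sqBL=A(431,172,.137),sqBR=A(506,172,.137),tumbler=A(618,254,.132),cup=A(592,143,.054),bottle=B(166,222,.142),bottle2=A(766,203,.142),wheel=B(483,390,.055),
 b1=A(54,158,.018),b2=A(309,168,.018),b3=A(282,568,.018),b4=A(17,558,.018),t1=A(402,42,.045),t2=B(231,58,.045),t3=B(240,372,.045),t4=A(402,357,.045),
 padS=A(485,248,.012),padT=A(619,285,.012),padB=B(154,262,.012),drv=A(676,365,.02),glaze=A(255,35,.085),post=B(434,87,.06)).items(): print(n,p)
E
```

```text
Traceback (most recent call last):
  File "h.py", line 6, in ray
    d=np.load('pics/'+fn+'.npz'); r=d['R']@np.linalg.solve(d['mtx'],[u,v,1.]); e=d['eye']
                                    ~~~~~~^~~~~~~~~~~~~~~~~~~~~~~~~~~~~~~~~~~
ValueError: matmul: Input operand 1 has a mismatch in its core dimension 0, with gufunc signature (n?,k),(k,m?)->(n?,m?) (size 3 is different from 4)
```

```bash
sed -i "s/r=d\['R'\]@/r=Rot.from_quat(d['R'],scalar_first=True).as_matrix()@/; 1a from scipy.spatial.transform import Rotation as Rot" h.py
python3 - <<'E'
from h import *
A=lambda u,v,z: ray('t0.png',90+(u+.5)/4-.5,115+(v+.5)/4-.5,z)
B=lambda u,v,z: ray('t0.png',240+(u+.5)/4-.5,110+(v+.5)/4-.5,z)
for n,p in dict(square=A(468,209,.137),sqBL=A(431,172,.137),sqBR=A(506,172,.137),tumbler=A(618,254,.132),cup=A(592,143,.054),bottle=B(166,222,.142),bottle2=A(766,203,.142),wheel=B(483,390,.055),
 b1=A(54,158,.018),b2=A(309,168,.018),b3=A(282,568,.018),b4=A(17,558,.018),t1=A(402,42,.045),t2=B(231,58,.045),t3=B(240,372,.045),t4=A(402,357,.045),
 padS=A(485,248,.012),padT=A(619,285,.012),padB=B(154,262,.012),drv=A(676,365,.02),glaze=A(255,35,.085),post=B(434,87,.06)).items(): print(n,p)
s=manip.state(); print(Rot.from_quat(s['tool_rot'],scalar_first=True).as_matrix().round(3))
E
```

```text
square [0.5825 0.0994 0.137 ]
sqBL [0.6064 0.1236 0.137 ]
sqBR [0.6069 0.0758 0.137 ]
tumbler [0.5553 0.0038 0.132 ]
cup [0.6479 0.0236 0.054 ]
bottle [ 0.5878 -0.0898  0.142 ]
bottle2 [ 0.5872 -0.0898  0.142 ]
wheel [ 0.4936 -0.3092  0.055 ]
b1 [0.6424 0.4044 0.018 ]
b2 [0.6369 0.2242 0.018 ]
b3 [0.3577 0.2311 0.018 ]
b4 [0.3629 0.4113 0.018 ]
t1 [0.7216 0.1577 0.045 ]
t2 [ 0.7276 -0.1426  0.045 ]
t3 [ 0.5057 -0.1467  0.045 ]
t4 [0.4994 0.1506 0.045 ]
padS [0.5817 0.0991 0.012 ]
padT [0.5562 0.0044 0.012 ]
padB [ 0.5879 -0.0905  0.012 ]
drv [ 0.4989 -0.0358  0.02  ]
glaze [0.7128 0.2517 0.085 ]
post [ 0.7034 -0.2811  0.06  ]
[[ 0.967  0.255 -0.   ]
 [ 0.255 -0.967  0.002]
 [ 0.    -0.002 -1.   ]]
```

```bash
cat > to.py <<'E'
import sys
from h import *
# shift in tool axes (mm) from measured TCP to each x,y,z given; remaining turn to pointing down with yaw 0.6 deg
s=manip.state(); p=s['tool_pos']; R=Rot.from_quat(s['tool_rot'],scalar_first=True)
a=np.array(sys.argv[1:],float).reshape(-1,3)
for t in a:
    print((R.inv().apply(t-p)*1e3).round(1)); p=t
G=Rot.from_euler('z',.6,degrees=True)*Rot.from_euler('x',180,degrees=True)
print('turn',(R.inv()*G).as_rotvec(degrees=True).round(2),'t',s['time'],'w',round(s['gripper_width'],3),'f',s['contact_force'].round(1))
E
python3 to.py .5825 .0994 .2
```

```text
[ 588.5 -572.    14.6]
turn [-0.11  0.   14.17] t 0.1 w 0.997 f [-0.  -0.8  0.1]
```

servo_tool(
  moves=[
    [[0, 0, 0, 0, 0, 7.1, 85], [0, 0, 0, 0, 0, 7.1, 85], [31, -50, 0, 0, 0, 0, 85], [31, -50, 0, 0, 0, 0, 85], [31, -50, 0, 0, 0, 0, 85], [31, -50, 0, 0, 0, 0, 85], [31, -50, 0, 0, 0, 0, 85], [31, -50, 0, 0, 0, 0, 85], [31, -50, 0, 0, 0, 0, 85], [31, -50, 0, 0, 0, 0, 85], [31, -50, 0, 0, 0, 0, 85], [31, -50, 0, 0, 0, 0, 85]],
  ],
)

```text
time: 1.6
tool_pos: [0.4648, -0.0994, 0.2143]
tool_rot: [0.0, 1.0, 0.005, 0.0]
contact_force: [1.3, -0.1, -0.7]
gripper_width: 0.998
grasp_force: 0.0
```

servo_tool(
  moves=[
    [[31, -50, 0, 0, 0, 0, 85], [31, -50, 0, 0, 0, 0, 85], [31, -50, 0, 0, 0, 0, 85], [20, -30, 0, 0, 0, 0, 85], [0, 0, 0, 0, 0, 0, 85], [0, 0, 0, 0, 0, 0, 85]],
  ],
)

```text
time: 2.35
tool_pos: [0.575, 0.0794, 0.2139]
tool_rot: [0.0, 1.0, 0.005, -0.001]
contact_force: [1.0, -0.0, 0.2]
gripper_width: 0.993
grasp_force: 0.0
```

```bash
python3 to.py .5825 .0994 .2 .5825 .0994 .1
```

```text
[  7.7 -19.9  13.9]
[  0.1  -0.  100. ]
turn [ 0.02  0.07 -0.03] t 2.35 w 0.993 f [ 1.  -0.   0.2]
```

servo_tool(
  moves=[
    [[7.5, -20, 0, 0, 0, 0, 85], [0, 0, 30, 0, 0, 0, 85], [0, 0, 40, 0, 0, 0, 85], [0, 0, 30, 0, 0, 0, 85], [0, 0, 17, 0, 0, 0, 85], [0, 0, 0, 0, 0, 0, 85], [0, 0, 0, 0, 0, 0, 40], [0, 0, 0, 0, 0, 0, 40], [0, 0, 0, 0, 0, 0, 40], [0, 0, 0, 0, 0, 0, 40], [0, 0, 0, 0, 0, 0, 40], [0, 0, 0, 0, 0, 0, 40]],
  ],
)

```text
time: 3.85
tool_pos: [0.5844, 0.1002, 0.0996]
tool_rot: [-0.0, 1.0, 0.005, 0.002]
contact_force: [1.2, 0.7, 6.0]
gripper_width: 0.546
grasp_force: 64.8
```

```bash
python3 to.py .5825 .0994 .17 .42 .322 .17 .42 .322 .103
```

```text
[ -1.7   0.7 -70.4]
[-160.3 -224.2   -0.5]
[-0.3  0.  67. ]
turn [-0.02 -0.22 -0.03] t 3.85 w 0.546 f [1.2 0.7 6. ]
```

servo_tool(
  moves=[
    [[0, 0, -15, 0, 0, 0, 40], [0, 0, -30, 0, 0, 0, 40], [0, 0, -25, 0, 0, 0, 40], [-8, -12, 0, 0, 0, 0, 40], [-18, -25, 0, 0, 0, 0, 40], [-25, -35, 0, 0, 0, 0, 40], [-30, -42, 0, 0, 0, 0, 40], [-30, -42, 0, 0, 0, 0, 40], [-25, -35, 0, 0, 0, 0, 40], [-18, -22, 0, 0, 0, 0, 40], [-8, -11, 0, 0, 0, 0, 40], [0, 0, 0, 0, 0, 0, 40]],
  ],
)

```text
time: 5.35
tool_pos: [0.4176, 0.3223, 0.1663]
tool_rot: [0.001, 1.0, 0.006, -0.001]
contact_force: [-0.3, -0.3, -3.5]
gripper_width: 0.548
grasp_force: 63.8
```

servo_tool(
  moves=[
    [[0, 0, 15, 0, 0, 0, 40], [0, 0, 25, 0, 0, 0, 40], [0, 0, 15, 0, 0, 0, 40], [0, 0, 5, 0, 0, 0, 40], [0, 0, 2, 0, 0, 0, 40], [0, 0, 0, 0, 0, 0, 40]],
  ],
)

```text
time: 6.1
tool_pos: [0.4192, 0.3225, 0.1061]
tool_rot: [-0.0, 1.0, 0.005, 0.001]
contact_force: [-0.5, -0.3, -3.6]
gripper_width: 0.544
grasp_force: 63.8
```

```bash
python3 to.py .42 .322 .1056; python3 -c "
from h import *
a=snap('wrist','w1.png');snap('scene','s1.png')"
```

```text
[0.8 0.5 0.5]
turn [-0.04 -0.06 -0.04] t 6.1 w 0.544 f [-0.5 -0.3 -3.6]
```

View pics/s1.png

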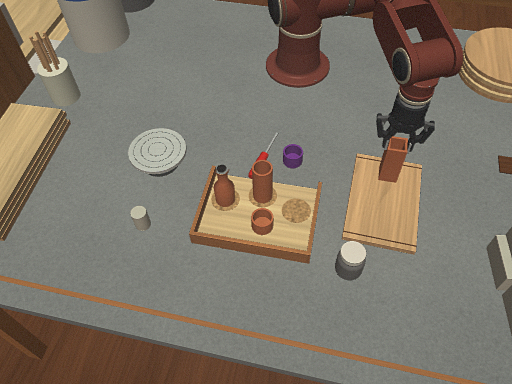

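servo_tool(
  moves=[
    [[0, 0, 1, 0, 0, 0, 40], [0, 0, 0.5, 0, 0, 0, 60], [0, 0, 0, 0, 0, 0, 85], [0, 0, 0, 0, 0, 0, 85], [0, 0, 0, 0, 0, 0, 85], [0, 0, -15, 0, 0, 0, 85], [0, 0, -40, 0, 0, 0, 85], [0, 0, -40, 0, 0, 0, 85], [12, 30, 0, 0, 0, 0, 85], [22, 50, 0, 0, 0, 0, 85], [22, 55, 0, 0, 0, 0, 85], [22, 55, 0, 0, 0, 0, 85]],
  ],
)

```text
time: 7.7
tool_pos: [0.4994, 0.1316, 0.2006]
tool_rot: [-0.0, 1.0, 0.005, 0.001]
contact_force: [-0.0, 0.0, 0.7]
gripper_width: 0.997
grasp_force: 0.0
```

servo_tool(
  moves=[
    [[22, 55, 0, 0, 0, 0, 85], [22, 45, 0, 0, 0, 0, 85], [14, 25, 0, 0, 0, 0, 85], [0, 0, 0, 0, 0, 0, 85], [0, 0, 0, 0, 0, 0, 85]],
  ],
)

```text
time: 8.32
tool_pos: [0.5577, 0.0092, 0.1996]
tool_rot: [-0.0, 1.0, 0.005, 0.0]
contact_force: [0.1, 0.1, 0.3]
gripper_width: 1.0
grasp_force: 0.0
```

```bash
python3 to.py .5553 .0038 .2 .5553 .0038 .097
```

```text
[-2.4  5.3 -0.4]
[ -0.   0. 103.]
turn [-0.02 -0.02 -0.02] t 8.325 w 1.0 f [0.1 0.1 0.3]
```

servo_tool(
  moves=[
    [[-2.5, 5, 0, 0, 0, 0, 85], [0, 0, 30, 0, 0, 0, 85], [0, 0, 35, 0, 0, 0, 85], [0, 0, 27, 0, 0, 0, 85], [0, 0, 10, 0, 0, 0, 85], [0, 0, 0, 0, 0, 0, 85], [0, 0, 0, 0, 0, 0, 40], [0, 0, 0, 0, 0, 0, 40], [0, 0, 0, 0, 0, 0, 40], [0, 0, 0, 0, 0, 0, 40], [0, 0, 0, 0, 0, 0, 40], [0, 0, 0, 0, 0, 0, 40]],
  ],
)

```text
time: 9.82
tool_pos: [0.5568, 0.0036, 0.0994]
tool_rot: [0.0, 1.0, 0.005, 0.002]
contact_force: [-0.1, 0.4, 6.5]
gripper_width: 0.586
grasp_force: 61.9
```

```bash
python3 to.py .555 .004 .17 .5 .32 .17 .5 .32 .103
```

```text
[ -1.5  -0.4 -70.7]
[-5.190e+01 -3.165e+02 -2.000e-01]
[-0.2 -0.  67. ]
turn [ 0.01 -0.2  -0.03] t 9.825 w 0.586 f [-0.1  0.4  6.5]
```

servo_tool(
  moves=[
    [[0, 0, -15, 0, 0, 0, 40], [0, 0, -30, 0, 0, 0, 40], [0, 0, -25, 0, 0, 0, 40], [-2, -12, 0, 0, 0, 0, 40], [-5, -28, 0, 0, 0, 0, 40], [-8, -45, 0, 0, 0, 0, 40], [-9, -50, 0, 0, 0, 0, 40], [-9, -50, 0, 0, 0, 0, 40], [-9, -50, 0, 0, 0, 0, 40], [-8, -45, 0, 0, 0, 0, 40], [-4, -24, 0, 0, 0, 0, 40], [-1, -12, 0, 0, 0, 0, 40]],
  ],
)

```text
time: 11.32
tool_pos: [0.4953, 0.3203, 0.1651]
tool_rot: [0.001, 1.0, 0.006, -0.001]
contact_force: [0.1, -0.4, -2.7]
gripper_width: 0.584
grasp_force: 63.2
```

servo_tool(
  moves=[
    [[0, 0, 0, 0, 0, 0, 40], [0, 0, 15, 0, 0, 0, 40], [0, 0, 25, 0, 0, 0, 40], [0, 0, 15, 0, 0, 0, 40], [0, 0, 5, 0, 0, 0, 40], [0, 0, 2, 0, 0, 0, 40], [0, 0, 0, 0, 0, 0, 40]],
  ],
)

```text
time: 12.2
tool_pos: [0.4977, 0.3193, 0.1057]
tool_rot: [-0.0, 1.0, 0.005, 0.001]
contact_force: [-0.1, 0.2, -2.1]
gripper_width: 0.582
grasp_force: 63.2
```

```bash
python3 to.py .5 .32 .1055
```

```text
[ 2.3 -0.7  0.2]
turn [-0.05 -0.07 -0.04] t 12.2 w 0.582 f [-0.1  0.2 -2.1]
```

servo_tool(
  moves=[
    [[0, 0, 1, 0, 0, 0, 40], [0, 0, 0, 0, 0, 0, 60], [0, 0, 0, 0, 0, 0, 85], [0, 0, 0, 0, 0, 0, 85], [0, 0, 0, 0, 0, 0, 85], [0, 0, -15, 0, 0, 0, 85], [0, 0, -45, 0, 0, 0, 85], [0, 0, -45, 0, 0, 0, 85], [6, 30, 0, 0, 0, 0, 85], [11, 55, 0, 0, 0, 0, 85], [11, 55, 0, 0, 0, 0, 85], [11, 55, 0, 0, 0, 0, 85]],
  ],
)

```text
time: 13.7
tool_pos: [0.5386, 0.1229, 0.2106]
tool_rot: [-0.0, 1.0, 0.005, 0.001]
contact_force: [-0.2, -0.2, -0.2]
gripper_width: 0.997
grasp_force: 0.0
```

servo_tool(
  moves=[
    [[11, 55, 0, 0, 0, 0, 85], [11, 55, 0, 0, 0, 0, 85], [11, 55, 0, 0, 0, 0, 85], [11, 36, 0, 0, 0, 0, 85], [2, 15, 0, 0, 0, 0, 85], [0, 0, 0, 0, 0, 0, 85], [0, 0, 0, 0, 0, 0, 85]],
  ],
)

```text
time: 14.58
tool_pos: [0.5861, -0.0898, 0.2093]
tool_rot: [-0.0, 1.0, 0.006, 0.0]
contact_force: [-0.4, 0.5, 0.9]
gripper_width: 0.997
grasp_force: 0.0
```

```bash
python3 to.py .5865 -.0903 .2 .5865 -.0903 .107; python3 -c "
from h import *
snap('wrist','w2.png')"
```

```text
[0.4 0.5 9.3]
[-0.  0. 93.]
turn [-0.03 -0.01  0.04] t 14.575 w 0.997 f [-0.4  0.5  0.9]
```

View pics/w2.png

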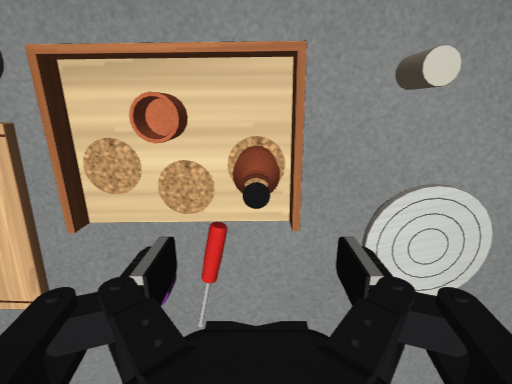

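servo_tool(
  moves=[
    [[0, 0, 30, 0, 0, 0, 85], [0, 0, 35, 0, 0, 0, 85], [0, 0, 26, 0, 0, 0, 85], [0, 0, 10, 0, 0, 0, 85], [0, 0, 0, 0, 0, 0, 85], [0, 0, 0, 0, 0, 0, 15], [0, 0, 0, 0, 0, 0, 15], [0, 0, 0, 0, 0, 0, 15], [0, 0, 0, 0, 0, 0, 15], [0, 0, 0, 0, 0, 0, 15], [0, 0, 0, 0, 0, 0, 15], [0, 0, 0, 0, 0, 0, 15]],
  ],
)

```text
time: 16.12
tool_pos: [0.5872, -0.0911, 0.1095]
tool_rot: [0.0, 1.0, 0.005, 0.001]
contact_force: [0.2, 1.7, 6.2]
gripper_width: 0.384
grasp_force: 59.2
```

```bash
python3 to.py .586 -.09 .18 .58 .322 .18 .58 .322 .103;  python3 -c "
from h import *
snap('wrist','w3.png')"
```

```text
[ -1.   -1.1 -70.5]
[-1.90e+00 -4.12e+02 -1.00e-01]
[-0.2 -0.  77. ]
turn [ 0.01 -0.13 -0.03] t 16.125 w 0.384 f [0.2 1.7 6.2]
```

View pics/w3.png

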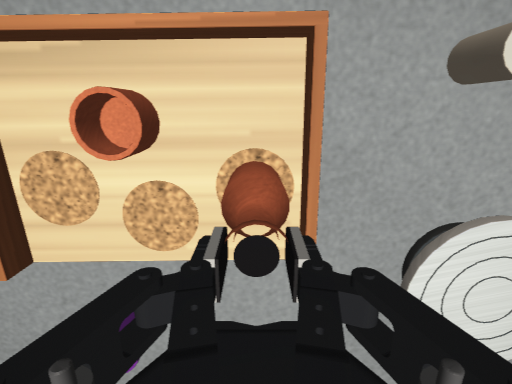

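```bash
python3 - <<'E'
from h import *
a=cv2.imread('pics/w3.png'); cv2.imwrite('pics/c3.png',cv2.resize(a[170:310,180:330],None,fx=4,fy=4,interpolation=cv2.INTER_CUBIC))
d=np.load('pics/w3.png.npz'); print(d['mtx'],d['eye'],d['R'])
R=Rot.from_quat(d['R'],scalar_first=True).as_matrix()
for z in (.142,.13,.11,.095,.085):
  for y in (-.018,.018):
    c=d['mtx']@R.T@(np.array([.587,-.0907+y,z])-d['eye']); print(z,y,(c[:2]/c[2]).round(1))
E
```

```text
[[275.20005956   0.         256.05070814]
 [  0.         275.20005956 189.53013475]
 [  0.           0.           1.        ]] [ 0.66025134 -0.09097362  0.26956692] [ 0.10296103  0.70318997 -0.69610784 -0.1017682 ]
0.142 -0.018 [288.6 254.5]
0.142 0.018 [219.4 253.8]
0.13 -0.018 [286.2 243.5]
0.13 0.018 [222.2 242.9]
0.11 -0.018 [282.9 228.5]
0.11 0.018 [225.9 228. ]
0.095 -0.018 [280.8 219.3]
0.095 0.018 [228.2 218.8]
0.085 -0.018 [279.6 213.8]
0.085 0.018 [229.5 213.4]
```

View pics/c3.png

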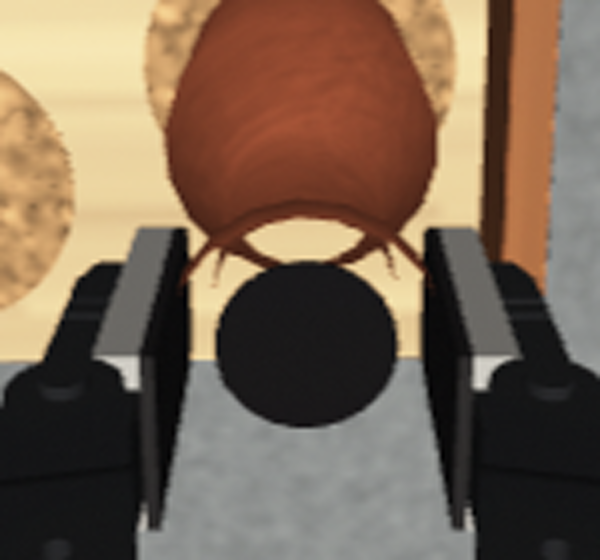

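The fingers are bearing on the lip rather than the neck: the opening is 33 mm and the lip is 36 mm across. I'll regrip 12 mm higher so the lip sits centrally in the pads.

servo_tool(
  moves=[
    [[0, 0, 0, 0, 0, 0, 50], [0, 0, 0, 0, 0, 0, 50], [0, 0, 0, 0, 0, 0, 50], [0, 0, -12, 0, 0, 0, 50], [0, 0, 0, 0, 0, 0, 20], [0, 0, 0, 0, 0, 0, 20], [0, 0, 0, 0, 0, 0, 20], [0, 0, 0, 0, 0, 0, 20], [0, 0, 0, 0, 0, 0, 20]],
  ],
)

```text
time: 17.3
tool_pos: [0.5878, -0.0911, 0.1226]
tool_rot: [0.0, 1.0, 0.005, 0.002]
contact_force: [-0.2, 1.7, 6.6]
gripper_width: 0.363
grasp_force: 58.8
```

servo_tool(
  moves=[
    [[0, 0, -5, 0, 0, 0, 20], [0, 0, -5, 0, 0, 0, 20], [0, 0, 0, 0, 0, 0, 20], [0, 0, 0, 0, 0, 0, 20]],
  ],
)

```text
time: 17.8
tool_pos: [0.5859, -0.091, 0.1295]
tool_rot: [-0.0, 1.0, 0.005, -0.0]
contact_force: [0.1, -0.5, -3.2]
gripper_width: 0.364
grasp_force: 59.6
```

```bash
python3 to.py .586 -.09 .2;  python3 - <<'E'
from h import *
f=snap('wrist','w4.png'); g=snap('scene','s4.png')
cv2.imwrite('pics/c4.png',np.hstack([f['image'],cv2.resize(g['image'][130:270,170:275],(288,384))]))
E
```

```text
[  0.   -1.  -70.5]
turn [-0.01  0.05 -0.03] t 17.8 w 0.364 f [ 0.1 -0.5 -3.2]
```

View pics/c4.png

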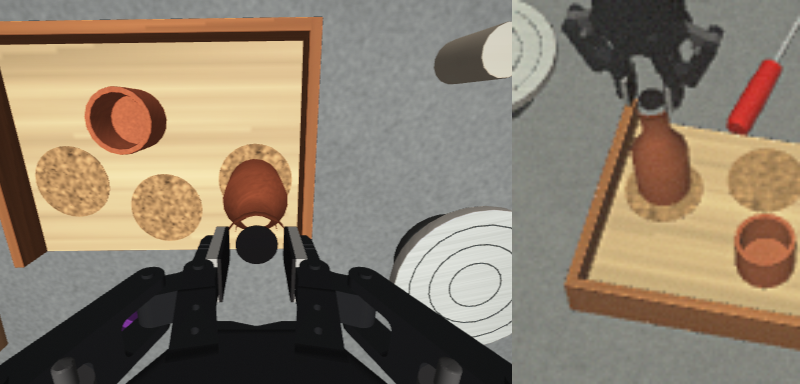

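servo_tool(
  moves=[
    [[0, 0, -30, 0, 0, 0, 20], [0, 0, -30, 0, 0, 0, 20], [0, -12, 0, 0, 0, 0, 20], [0, -28, 0, 0, 0, 0, 20], [0, -45, 0, 0, 0, 0, 20], [0, -50, 0, 0, 0, 0, 20], [0, -50, 0, 0, 0, 0, 20], [0, -50, 0, 0, 0, 0, 20], [-1, -50, 0, 0, 0, 0, 20], [-1, -50, 0, 0, 0, 0, 20], [0, -45, 0, 0, 0, 0, 20], [0, -22, 0, 0, 0, 0, 20]],
  ],
)

```text
time: 19.4
tool_pos: [0.5784, 0.3133, 0.1876]
tool_rot: [0.0, 1.0, 0.006, -0.002]
contact_force: [1.1, -0.2, -1.7]
gripper_width: 0.364
grasp_force: 60.0
```

servo_tool(
  moves=[
    [[0, -10, 0, 0, 0, 0, 20], [0, 0, 0, 0, 0, 0, 20], [0, 0, 10, 0, 0, 0, 20], [0, 0, 25, 0, 0, 0, 20], [0, 0, 16, 0, 0, 0, 20], [0, 0, 6, 0, 0, 0, 20], [0, 0, 3, 0, 0, 0, 20], [0, 0, 0, 0, 0, 0, 20], [0, 0, 0, 0, 0, 0, 20]],
  ],
)

```text
time: 20.52
tool_pos: [0.5807, 0.3212, 0.1311]
tool_rot: [-0.0, 1.0, 0.005, 0.001]
contact_force: [0.5, -0.4, -2.6]
gripper_width: 0.359
grasp_force: 60.1
```

```bash
python3 to.py .58 .322 .1266
```

```text
[-0.7 -0.8  4.5]
turn [-0.04 -0.09 -0.03] t 20.525 w 0.359 f [ 0.5 -0.4 -2.6]
```

Still hanging, so I'll lower in small steps until it touches.

servo_tool(
  moves=[
    [[0, 0, 2, 0, 0, 0, 20], [0, 0, 1, 0, 0, 0, 20], [0, 0, 0, 0, 0, 0, 20], [0, 0, 0, 0, 0, 0, 20]],
  ],
)

```text
time: 21.02
tool_pos: [0.581, 0.3215, 0.1287]
tool_rot: [-0.001, 1.0, 0.005, 0.001]
contact_force: [0.2, 1.2, 6.5]
gripper_width: 0.364
grasp_force: 61.8
```

servo_tool(
  moves=[
    [[0, 0, 1, 0, 0, 0, 20], [0, 0, 0, 0, 0, 0, 20], [0, 0, 0, 0, 0, 0, 20]],
  ],
)

```text
time: 21.4
tool_pos: [0.5814, 0.3217, 0.1287]
tool_rot: [-0.001, 1.0, 0.005, 0.002]
contact_force: [-1.1, -0.4, 8.7]
gripper_width: 0.359
grasp_force: 62.4
```

servo_tool(
  moves=[
    [[0, 0, -1, 0, 0, 0, 50], [0, 0, 0, 0, 0, 0, 85], [0, 0, 0, 0, 0, 0, 85], [0, 0, 0, 0, 0, 0, 85], [0, 0, -15, 0, 0, 0, 85], [0, 0, -35, 0, 0, 0, 85], [0, 0, -35, 0, 0, 0, 85], [6, 30, 0, 0, 0, 0, 85], [12, 50, 0, 0, 0, 0, 85], [12, 55, 0, 0, 0, 0, 85], [12, 55, 0, 0, 0, 0, 85], [12, 55, 0, 0, 0, 0, 85]],
  ],
)

```text
time: 22.9
tool_pos: [0.6372, 0.0748, 0.2137]
tool_rot: [0.0, 1.0, 0.005, 0.001]
contact_force: [0.1, 0.6, -0.4]
gripper_width: 0.998
grasp_force: 0.0
```

servo_tool(
  moves=[
    [[8, 35, 0, 0, 0, 0, 85], [4, 18, 0, 0, 0, 0, 85], [0, 0, 0, 0, 0, 0, 85], [0, 0, 0, 0, 0, 0, 85]],
  ],
)

```text
time: 23.4
tool_pos: [0.649, 0.0249, 0.2122]
tool_rot: [-0.0, 1.0, 0.006, 0.0]
contact_force: [0.2, -0.3, 0.6]
gripper_width: 0.996
grasp_force: 0.0
```

```bash
python3 to.py .6479 .0236 .2 .6479 .0236 .037; python3 - <<'E'
from h import *
f=snap('wrist','w5.png'); g=snap('top','t5.png')
cv2.imwrite('pics/c5.png',np.hstack([cv2.resize(g['image'][115:265,90:250],(400,375)),cv2.resize(f['image'],(400,300))[:,:] if 0 else cv2.copyMakeBorder(cv2.resize(f['image'],(400,300)),0,75,0,0,0)]))
E
```

```text
[-1.1  1.3 12.2]
[-0.00e+00  1.00e-01  1.63e+02]
turn [-0.03 -0.    0.05] t 23.4 w 0.996 f [ 0.2 -0.3  0.6]
```

View pics/c5.png

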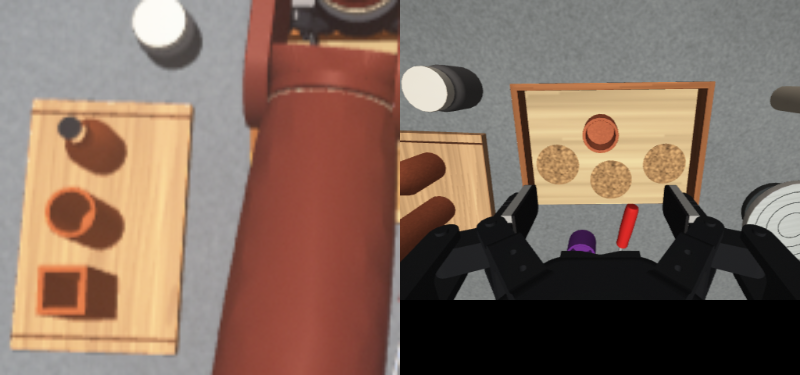

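All three pots stand upright on the board: left panel, bottle (70,127), tumbler (72,212), square (62,290). The cup is still in its place at (600,133) in the right panel. Now for the cup.

servo_tool(
  moves=[
    [[-1, 1.5, 30, 0, 0, 0, 85], [0, 0, 50, 0, 0, 0, 85], [0, 0, 50, 0, 0, 0, 85], [0, 0, 30, 0, 0, 0, 85], [0, 0, 12, 0, 0, 0, 85], [0, 0, 6, 0, 0, 0, 85], [0, 0, 0, 0, 0, 0, 85], [0, 0, 0, 0, 0, 0, 45], [0, 0, 0, 0, 0, 0, 45], [0, 0, 0, 0, 0, 0, 45], [0, 0, 0, 0, 0, 0, 45], [0, 0, 0, 0, 0, 0, 45]],
  ],
)

```text
time: 25.0
tool_pos: [0.6488, 0.022, 0.035]
tool_rot: [0.0, 1.0, 0.005, 0.001]
contact_force: [-1.4, 0.1, 5.6]
gripper_width: 0.53
grasp_force: 2.7
```

```bash
python3 to.py .648 .0236 .134 .4936 -.3092 .134
```

```text
[ -0.6  -1.6 -99. ]
[-1.577e+02  3.312e+02 -2.000e-01]
turn [ 0.   -0.08 -0.03] t 25.0 w 0.53 f [-1.4  0.1  5.6]
```

```bash
python3 - <<'E'
from h import *
f=snap('wrist','w6.png'); g=snap('scene','s6.png')
cv2.imwrite('pics/c6.png',np.hstack([cv2.copyMakeBorder(f['image'],0,0,0,0,0),cv2.resize(g['image'][140:270,185:285],(288,384))]))
E
```

```text
(no output)
```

View pics/c6.png

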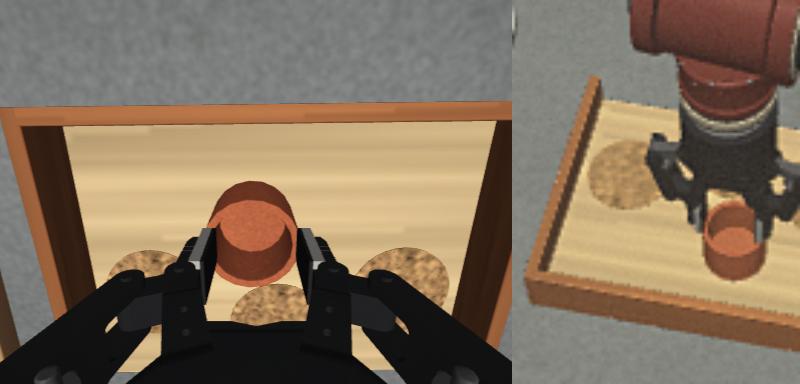

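```bash
python3 - <<'E'
from h import *
for p in [(253,287),(210,245),(298,245),(253,197)]: print(ray('w6.png',*p,.054))
d=np.load('pics/w6.png.npz'); R=Rot.from_quat(d['R'],scalar_first=True).as_matrix()
a=np.linspace(0,2*np.pi,13)
for cx in (.648,.658,.668):
  P=np.c_[cx+.028*np.cos(a),.0236+.028*np.sin(a),0*a+.054]-d['eye']
  c=(d['mtx']@R.T@P.T); c=c[:2]/c[2]; print(cx,'rows',c[1].min().round(),c[1].max().round(),'cols',c[0].min().round(),c[0].max().round())
print(d['eye'])
E
```

```text
[0.6188 0.0229 0.054 ]
[0.6465 0.0476 0.054 ]
[ 0.647  -0.0025  0.054 ]
[0.6755 0.0233 0.054 ]
0.648 rows 196.0 285.0 cols 203.0 301.0
0.658 rows 178.0 271.0 cols 202.0 302.0
0.668 rows 159.0 255.0 cols 201.0 304.0
[0.72199904 0.02215828 0.1950315 ]
```

servo_tool(
  moves=[
    [[0, 0, 0, 0, 0, 0, 30], [0, 0, 0, 0, 0, 0, 30], [0, 0, 0, 0, 0, 0, 30]],
  ],
)

```text
time: 25.48
tool_pos: [0.65, 0.0201, 0.0366]
tool_rot: [0.002, 1.0, 0.005, 0.002]
contact_force: [-1.6, -4.4, 10.4]
gripper_width: 0.349
grasp_force: 4.7
```

```bash
python3 - <<'E'
from h import *
f=snap('wrist','w7.png'); g=snap('scene','s7.png')
cv2.imwrite('pics/c7.png',np.hstack([cv2.resize(f['image'][170:314,160:352],(512,384),interpolation=2),cv2.resize(g['image'][190:255,240:289],(288,384),interpolation=2)]))
E
```

```text
(no output)
```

View pics/c7.png

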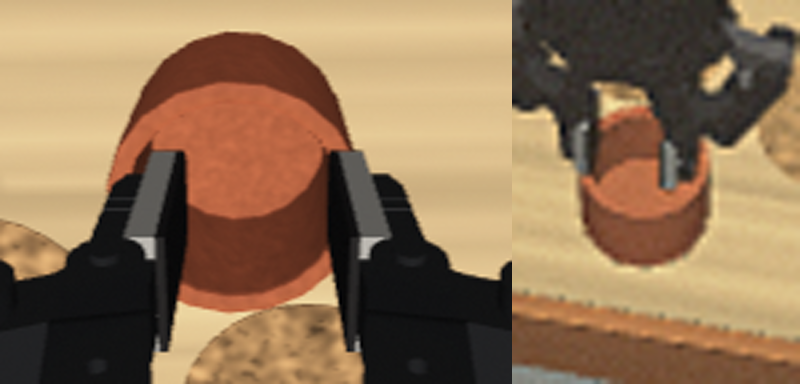

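```bash
python3 - <<'E'
from h import *
for n,L,Rr in (('w7.png',(229,226),(284,226)),('w3.png',(227,227),(286,227))):
  for z in np.arange(.02,.13,.01): print(n,round(z,3),ray(n,*L,z)[:2],ray(n,*Rr,z)[:2])
s=manip.state(); print(s['tool_pos'],s['joint_pos'].round(3), s['contact_force'],s['ft_torque'])
for p in [(201,232),(292,232),(249,287)]: print(ray('w7.png',*p,.054))
E
```

```text
w7.png 0.02 [0.6436 0.0382] [ 6.439e-01 -1.000e-04]
w7.png 0.03 [0.6481 0.0373] [0.6484 0.0011]
w7.png 0.04 [0.6525 0.0363] [0.6528 0.0022]
w7.png 0.05 [0.657  0.0353] [0.6573 0.0034]
w7.png 0.06 [0.6615 0.0343] [0.6618 0.0046]
w7.png 0.07 [0.666  0.0333] [0.6662 0.0058]
w7.png 0.08 [0.6705 0.0323] [0.6707 0.007 ]
w7.png 0.09 [0.675  0.0314] [0.6752 0.0082]
w7.png 0.1 [0.6794 0.0304] [0.6796 0.0094]
w7.png 0.11 [0.6839 0.0294] [0.6841 0.0106]
w7.png 0.12 [0.6884 0.0284] [0.6885 0.0117]
w3.png 0.02 [ 0.5468 -0.0635] [ 0.5473 -0.1217]
w3.png 0.03 [ 0.5513 -0.0646] [ 0.5519 -0.1205]
w3.png 0.04 [ 0.5559 -0.0657] [ 0.5564 -0.1193]
w3.png 0.05 [ 0.5604 -0.0668] [ 0.5609 -0.118 ]
w3.png 0.06 [ 0.5649 -0.0679] [ 0.5654 -0.1168]
w3.png 0.07 [ 0.5695 -0.069 ] [ 0.57   -0.1156]
w3.png 0.08 [ 0.574  -0.0701] [ 0.5745 -0.1143]
w3.png 0.09 [ 0.5786 -0.0712] [ 0.579  -0.1131]
w3.png 0.1 [ 0.5831 -0.0723] [ 0.5835 -0.1119]
w3.png 0.11 [ 0.5877 -0.0734] [ 0.5881 -0.1106]
w3.png 0.12 [ 0.5922 -0.0745] [ 0.5926 -0.1094]
[0.65005462 0.02013925 0.03665712] [-0.082  0.272  1.68  -0.004  1.185  1.48 ] [-1.50564788 -3.48850337 10.42746017] [-0.87333156  0.21669616 -0.05298886]
[0.655  0.0508 0.054 ]
[ 0.6554 -0.0008  0.054 ]
[0.6188 0.0235 0.054 ]
```

```bash
python3 -c "
from h import *
print(manip.tcp_to_tips,[a for a in dir(manip) if a[0]!='_'])"
```

```text
0.014 ['IKError', 'grab_frame', 'job_done', 'state', 'tcp_to_tips']
```

servo_tool(
  moves=[
    [[0, 0, -10, 0, 0, 0, 30], [0, 0, -30, 0, 0, 0, 85], [0, 0, 0, 0, 0, 0, 85], [0, 0, 0, 0, 0, 0, 85], [0, 0, 0, 0, 0, 0, 85], [0, 0, 0, 0, 0, 0, 85]],
  ],
)

```text
time: 26.32
tool_pos: [0.6474, 0.0222, 0.0727]
tool_rot: [-0.0, 1.0, 0.005, -0.001]
contact_force: [-0.0, -0.6, 0.2]
gripper_width: 0.995
grasp_force: 0.0
```

```bash
python3 - <<'E'
from h import *
f=snap('wrist','w8.png'); cv2.imwrite('pics/c8.png',cv2.resize(f['image'],(800,600),interpolation=2))
s=manip.state();print(s['tool_pos'],s['contact_force'])
E
```

```text
[0.64753216 0.02212611 0.07298102] [ 0.39049556 -0.23102566  0.00087112]
```

View pics/c8.png

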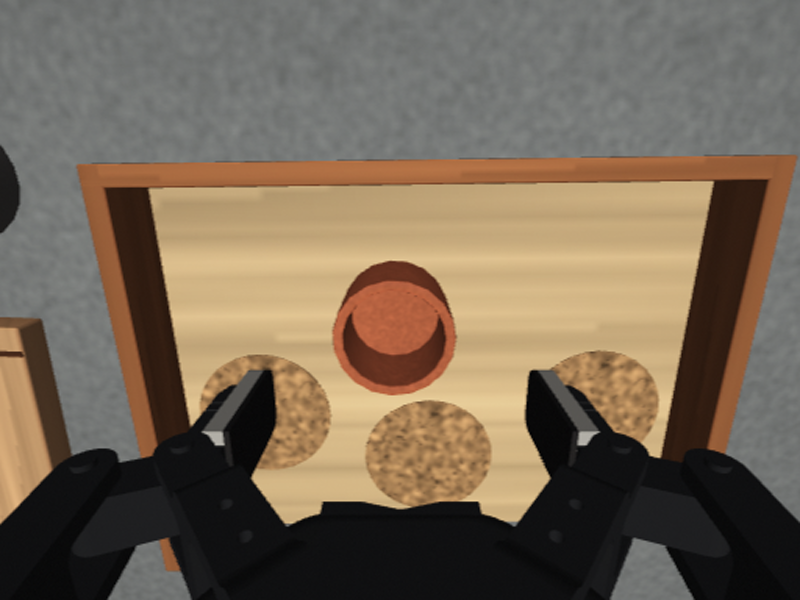

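```bash
python3 - <<'E'
from h import *
k=1/1.5625
for z in np.arange(.05,.13,.01): print(round(z,3),ray('w8.png',272*k,372*k,z)[:2],ray('w8.png',527*k,372*k,z)[:2])
for p in [(333,337),(456,337),(394,394),(394,281)]: print(ray('w8.png',p[0]*k,p[1]*k,.054))
E
```

```text
0.05 [0.6279 0.0814] [ 0.6292 -0.0381]
0.06 [0.633  0.0781] [ 0.6342 -0.0348]
0.07 [0.6381 0.0749] [ 0.6392 -0.0315]
0.08 [0.6432 0.0716] [ 0.6443 -0.0282]
0.09 [0.6484 0.0684] [ 0.6493 -0.0249]
0.1 [0.6535 0.0652] [ 0.6544 -0.0216]
0.11 [0.6586 0.0619] [ 0.6594 -0.0183]
0.12 [0.6637 0.0587] [ 0.6644 -0.015 ]
[0.6475 0.0515 0.054 ]
[ 0.6481 -0.0034  0.054 ]
[0.6192 0.0241 0.054 ]
[0.6737 0.0244 0.054 ]
```

The images show the tips standing about 26 mm behind the stated TCP, so the pads closed at or above the rim. The cup is still upright at (0.647, 0.024). I'll go lower in steps and watch the force.

servo_tool(
  moves=[
    [[0, -2, 20, 0, 0, 0, 85], [0, 0, 25, 0, 0, 0, 85], [0, 0, 12, 0, 0, 0, 85], [0, 0, 0, 0, 0, 0, 85], [0, 0, 0, 0, 0, 0, 85]],
  ],
)

```text
time: 27.0
tool_pos: [0.6488, 0.024, 0.0177]
tool_rot: [0.0, 1.0, 0.005, 0.001]
contact_force: [1.0, 0.1, 0.1]
gripper_width: 0.995
grasp_force: 0.0
```

servo_tool(
  moves=[
    [[0, 0, 5, 0, 0, 0, 85], [0, 0, 5, 0, 0, 0, 85], [0, 0, 4, 0, 0, 0, 85], [0, 0, 0, 0, 0, 0, 85], [0, 0, 0, 0, 0, 0, 85]],
  ],
)

```text
time: 27.62
tool_pos: [0.6482, 0.0241, 0.003]
tool_rot: [-0.0, 1.0, 0.005, 0.0]
contact_force: [0.4, 0.9, 0.2]
gripper_width: 0.995
grasp_force: 0.0
```

servo_tool(
  moves=[
    [[0, 0, 0, 0, 0, 0, 45], [0, 0, 0, 0, 0, 0, 45], [0, 0, 0, 0, 0, 0, 45], [0, 0, 0, 0, 0, 0, 45], [0, 0, 0, 0, 0, 0, 45], [0, 0, 0, 0, 0, 0, 45]],
  ],
)

```text
time: 28.38
tool_pos: [0.6488, 0.024, 0.0037]
tool_rot: [0.0, 1.0, 0.005, 0.001]
contact_force: [-0.1, 0.1, 4.6]
gripper_width: 0.638
grasp_force: 63.6
```

servo_tool(
  moves=[
    [[0, 0, -20, 0, 0, 0, 45], [0, 0, -40, 0, 0, 0, 45], [0, 0, -30, 0, 0, 0, 45], [-6, 12, 0, 0, 0, 0, 45], [-15, 30, 0, 0, 0, 0, 45], [-20, 42, 0, 0, 0, 0, 45], [-20, 43, 0, 0, 0, 0, 45], [-20, 43, 0, 0, 0, 0, 45], [-20, 43, 0, 0, 0, 0, 45], [-20, 43, 0, 0, 0, 0, 45], [-20, 42, 0, 0, 0, 0, 45], [-11, 22, 0, 0, 0, 0, 45]],
  ],
)

```text
time: 29.88
tool_pos: [0.4961, -0.2988, 0.0906]
tool_rot: [-0.001, 1.0, 0.004, -0.002]
contact_force: [0.1, -0.1, -2.0]
gripper_width: 0.637
grasp_force: 63.5
```

servo_tool(
  moves=[
    [[-5, 11, 0, 0, 0, 0, 45], [0, 0, 0, 0, 0, 0, 45], [0, 0, 0, 0, 0, 0, 45], [0, 0, 15, 0, 0, 0, 45], [0, 0, 15, 0, 0, 0, 45], [0, 0, 5, 0, 0, 0, 45], [0, 0, 0, 0, 0, 0, 45], [0, 0, 0, 0, 0, 0, 45]],
  ],
)

```text
time: 30.88
tool_pos: [0.4947, -0.3087, 0.0584]
tool_rot: [0.0, 1.0, 0.005, 0.0]
contact_force: [0.3, 0.8, -1.7]
gripper_width: 0.631
grasp_force: 63.5
```

```bash
python3 to.py .4949 -.3092 .0467; python3 - <<'E'
from h import *
f=snap('wrist','w9.png');
g=snap('top','t9.png')['image']
cv2.imwrite('pics/c9.png',np.hstack([f['image'],cv2.resize(g[150:270,310:400],(288,384))]))
E
```

```text
[ 0.2  0.5 11.7]
turn [ 0.03 -0.03 -0.03] t 30.875 w 0.631 f [ 0.3  0.8 -1.7]
```

servo_tool(
  moves=[
    [[0, 0, 7, 0, 0, 0, 45], [0, 0, 3, 0, 0, 0, 45], [0, 0, 1, 0, 0, 0, 45], [0, 0, 0, 0, 0, 0, 45], [0, 0, 0, 0, 0, 0, 45]],
  ],
)

```text
time: 31.6
tool_pos: [0.4945, -0.3086, 0.047]
tool_rot: [0.0, 1.0, 0.005, 0.0]
contact_force: [-0.6, 0.0, -0.4]
gripper_width: 0.639
grasp_force: 63.6
```

servo_tool(
  moves=[
    [[0, 0, 1, 0, 0, 0, 45], [0, 0, 0, 0, 0, 0, 45], [0, 0, 0, 0, 0, 0, 45]],
  ],
)

```text
time: 31.98
tool_pos: [0.4946, -0.3086, 0.0467]
tool_rot: [0.0, 1.0, 0.005, 0.0]
contact_force: [-2.8, 1.2, 5.0]
gripper_width: 0.638
grasp_force: 64.0
```

servo_tool(
  moves=[
    [[0, 0, -0.5, 0, 0, 0, 70], [0, 0, 0, 0, 0, 0, 85], [0, 0, 0, 0, 0, 0, 85], [0, 0, 0, 0, 0, 0, 85], [0, 0, -15, 0, 0, 0, 85], [0, 0, -40, 0, 0, 0, 85], [0, 0, -50, 0, 0, 0, 85], [0, 0, -50, 0, 0, 0, 85], [0, 0, 0, 0, 0, 0, 85], [0, 0, 0, 0, 0, 0, 85]],
  ],
)

```text
time: 33.22
tool_pos: [0.4944, -0.3085, 0.2021]
tool_rot: [0.0, 1.0, 0.005, 0.0]
contact_force: [-0.8, 0.7, -0.9]
gripper_width: 0.995
grasp_force: 0.0
```

```bash
python3 to.py .5814 .3217 .22; python3 - <<'E'
from h import *
f=snap('wrist','w10.png')['image']; g=snap('scene','s10.png')['image']
cv2.imwrite('pics/c10.png',np.hstack([f,cv2.resize(np.vstack([g[110:200,100:220],g[130:270,330:435][:, :] if 0 else cv2.resize(g[130:270,330:435],(120,160))]),(184,384))]))
E
```

```text
[  93.3 -629.3  -18.2]
turn [ 0.03 -0.03 -0.03] t 33.225 w 0.995 f [-0.8  0.7 -0.9]
```

View pics/c10.png

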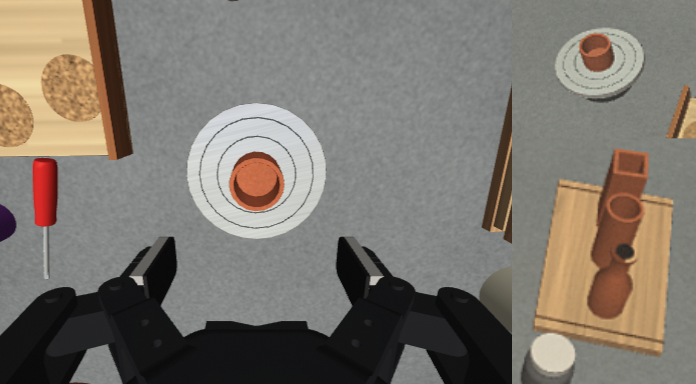

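```bash
python3 - <<'E'
from h import *
for p in [(230,182),(285,182),(257.5,212),]: print('rim',ray('w10.png',*p,.097))
for p in [(187,172),(326,172),(256,103),(256,239)]: print('wheel',ray('w10.png',*p,.055))
E
```

```text
rim [ 0.4956 -0.2831  0.097 ]
rim [ 0.4961 -0.338   0.097 ]
rim [ 0.4638 -0.3109  0.097 ]
wheel [ 0.4955 -0.2302  0.055 ]
wheel [ 0.4971 -0.3891  0.055 ]
wheel [ 0.5715 -0.3083  0.055 ]
wheel [ 0.4118 -0.3099  0.055 ]
```

servo_tool(
  moves=[
    [[4, -27, 0, 0, 0, 0, 85], [8, -52, 0, 0, 0, 0, 85], [8, -55, 0, 0, 0, 0, 85], [8, -55, 0, 0, 0, 0, 85], [8, -55, 0, 0, 0, 0, 85], [8, -55, 0, 0, 0, 0, 85], [8, -55, 0, 0, 0, 0, 85], [8, -55, 0, 0, 0, 0, 85], [8, -55, 0, 0, 0, 0, 85], [8, -55, 0, 0, 0, 0, 85], [8, -55, 0, 0, 0, 0, 85], [5, -35, 0, 0, 0, 0, 85]],
  ],
)

```text
time: 34.83
tool_pos: [0.5762, 0.3035, 0.1991]
tool_rot: [0.001, 1.0, 0.006, -0.002]
contact_force: [-0.7, 0.3, 0.1]
gripper_width: 0.994
grasp_force: 0.0
```

servo_tool(
  moves=[
    [[4, -20, 0, 0, 0, 0, 85], [0, 0, 0, 0, 0, 0, 85], [0, 0, 0, 0, 0, 0, 85]],
  ],
)

```text
time: 35.2
tool_pos: [0.5811, 0.3201, 0.201]
tool_rot: [0.0, 1.0, 0.004, -0.0]
contact_force: [-0.4, 0.2, 0.4]
gripper_width: 0.993
grasp_force: 0.0
```

```bash
python3 to.py .5812 .3215 .117
```

```text
[ 0.2 -1.4 84. ]
turn [ 0.05  0.05 -0.09] t 35.2 w 0.993 f [-0.4  0.2  0.4]
```

The cup stands within about 2 mm of the wheel's centre, upright, and the pots are all standing on the board. Now the bottle goes back.

servo_tool(
  moves=[
    [[0, -1.5, 25, 0, 0, 0, 85], [0, 0, 30, 0, 0, 0, 85], [0, 0, 20, 0, 0, 0, 85], [0, 0, 9, 0, 0, 0, 85], [0, 0, 0, 0, 0, 0, 50], [0, 0, 0, 0, 0, 0, 20], [0, 0, 0, 0, 0, 0, 20], [0, 0, 0, 0, 0, 0, 20], [0, 0, 0, 0, 0, 0, 20], [0, 0, 0, 0, 0, 0, 20], [0, 0, 0, 0, 0, 0, 20]],
  ],
)

```text
time: 36.58
tool_pos: [0.5822, 0.3232, 0.1195]
tool_rot: [-0.0, 1.0, 0.005, 0.001]
contact_force: [0.4, 0.3, 6.2]
gripper_width: 0.383
grasp_force: 59.6
```

servo_tool(
  moves=[
    [[0, 0, -5, 0, 0, 0, 20], [0, 0, -5, 0, 0, 0, 20], [0, 0, 0, 0, 0, 0, 20], [0, 0, 0, 0, 0, 0, 20]],
  ],
)

```text
time: 37.08
tool_pos: [0.5808, 0.3228, 0.1269]
tool_rot: [0.0, 1.0, 0.005, -0.0]
contact_force: [0.3, 0.4, -2.6]
gripper_width: 0.383
grasp_force: 59.7
```

```bash
python3 to.py .581 .3215 .187 .5868 -.0905 .187
```

```text
[  0.1   1.3 -60.1]
[1.70e+00 4.12e+02 1.00e-01]
turn [ 0.02  0.05 -0.03] t 37.075 w 0.383 f [ 0.3  0.4 -2.6]
```

servo_tool(
  moves=[
    [[0, 0, -30, 0, 0, 0, 20], [0, 0, -30, 0, 0, 0, 20], [0, 12, 0, 0, 0, 0, 20], [0, 28, 0, 0, 0, 0, 20], [0, 45, 0, 0, 0, 0, 20], [0, 50, 0, 0, 0, 0, 20], [1, 50, 0, 0, 0, 0, 20], [1, 50, 0, 0, 0, 0, 20], [0, 50, 0, 0, 0, 0, 20], [0, 50, 0, 0, 0, 0, 20], [0, 45, 0, 0, 0, 0, 20], [0, 22, 0, 0, 0, 0, 20]],
  ],
)

```text
time: 38.58
tool_pos: [0.5857, -0.0815, 0.1853]
tool_rot: [-0.0, 1.0, 0.004, -0.001]
contact_force: [-0.7, 0.5, -3.4]
gripper_width: 0.38
grasp_force: 60.3
```

servo_tool(
  moves=[
    [[0, 11, 0, 0, 0, 0, 20], [0, 0, 0, 0, 0, 0, 20], [0, 0, 15, 0, 0, 0, 20], [0, 0, 25, 0, 0, 0, 20], [0, 0, 15, 0, 0, 0, 20], [0, 0, 8, 0, 0, 0, 20], [0, 0, 5, 0, 0, 0, 20], [0, 0, 0, 0, 0, 0, 20], [0, 0, 0, 0, 0, 0, 20]],
  ],
)

```text
time: 39.7
tool_pos: [0.5878, -0.0902, 0.1204]
tool_rot: [0.0, 1.0, 0.005, 0.001]
contact_force: [0.4, -0.1, -2.2]
gripper_width: 0.386
grasp_force: 60.3
```

```bash
python3 to.py .587 -.0908 .1135
```

```text
[-0.9  0.6  6.9]
turn [ 0.02 -0.09 -0.03] t 39.7 w 0.386 f [ 0.4 -0.1 -2.2]
```

servo_tool(
  moves=[
    [[-1, 0.5, 4, 0, 0, 0, 20], [0, 0, 2, 0, 0, 0, 20], [0, 0, 1, 0, 0, 0, 20], [0, 0, 0, 0, 0, 0, 20], [0, 0, 0, 0, 0, 0, 20]],
  ],
)

```text
time: 40.33
tool_pos: [0.5869, -0.0908, 0.1136]
tool_rot: [0.0, 1.0, 0.005, 0.001]
contact_force: [-2.2, 0.3, 5.7]
gripper_width: 0.384
grasp_force: 61.0
```

servo_tool(
  moves=[
    [[0, 0, 1, 0, 0, 0, 20], [0, 0, 0, 0, 0, 0, 20], [0, 0, 0, 0, 0, 0, 20]],
  ],
)

```text
time: 40.7
tool_pos: [0.5874, -0.0908, 0.1137]
tool_rot: [0.0, 1.0, 0.005, 0.001]
contact_force: [-1.4, -0.0, 7.9]
gripper_width: 0.386
grasp_force: 61.3
```

servo_tool(
  moves=[
    [[0, 0, -1, 0, 0, 0, 50], [0, 0, 0, 0, 0, 0, 85], [0, 0, 0, 0, 0, 0, 85], [0, 0, 0, 0, 0, 0, 85], [0, 0, -15, 0, 0, 0, 85], [0, 0, -35, 0, 0, 0, 85], [0, 0, -38, 0, 0, 0, 85], [-6, -30, 0, 0, 0, 0, 85], [-11, -55, 0, 0, 0, 0, 85], [-11, -55, 0, 0, 0, 0, 85], [-11, -55, 0, 0, 0, 0, 85], [-11, -55, 0, 0, 0, 0, 85]],
  ],
)

```text
time: 42.2
tool_pos: [0.5336, 0.1606, 0.2021]
tool_rot: [-0.0, 1.0, 0.005, 0.001]
contact_force: [0.5, 0.3, 0.6]
gripper_width: 0.994
grasp_force: 0.0
```

servo_tool(
  moves=[
    [[-11, -55, 0, 0, 0, 0, 85], [-11, -55, 0, 0, 0, 0, 85], [-9, -36, 0, 0, 0, 0, 85], [-4, -15, 0, 0, 0, 0, 85], [0, 0, 0, 0, 0, 0, 85], [0, 0, 0, 0, 0, 0, 85]],
  ],
)

```text
time: 42.95
tool_pos: [0.4977, 0.3185, 0.2008]
tool_rot: [0.0, 1.0, 0.004, 0.0]
contact_force: [1.0, -0.6, -0.2]
gripper_width: 0.997
grasp_force: 0.0
```

```bash
python3 to.py .498 .3195 .1 
```

```text
[  0.3  -1.  100.8]
turn [ 0.02 -0.02 -0.1 ] t 42.95 w 0.997 f [ 1.  -0.6 -0.2]
```

servo_tool(
  moves=[
    [[0, -1, 25, 0, 0, 0, 85], [0, 0, 35, 0, 0, 0, 85], [0, 0, 30, 0, 0, 0, 85], [0, 0, 12, 0, 0, 0, 85], [0, 0, 0, 0, 0, 0, 85], [0, 0, 0, 0, 0, 0, 40], [0, 0, 0, 0, 0, 0, 40], [0, 0, 0, 0, 0, 0, 40], [0, 0, 0, 0, 0, 0, 40], [0, 0, 0, 0, 0, 0, 40], [0, 0, 0, 0, 0, 0, 40]],
  ],
)

```text
time: 44.32
tool_pos: [0.4988, 0.3211, 0.1009]
tool_rot: [-0.001, 1.0, 0.005, 0.002]
contact_force: [0.2, -1.9, 5.7]
gripper_width: 0.592
grasp_force: 63.1
```

```bash
python3 to.py .498 .3195 .17 .5565 .0037 .17
```

```text
[ -0.5   1.5 -69.1]
[ 5.530e+01  3.164e+02 -2.000e-01]
turn [-0.07 -0.23 -0.03] t 44.325 w 0.592 f [ 0.2 -1.9  5.7]
```

servo_tool(
  moves=[
    [[0, 0, -15, 0, 0, 0, 40], [0, 0, -30, 0, 0, 0, 40], [0, 0, -25, 0, 0, 0, 40], [2, 12, 0, 0, 0, 0, 40], [5, 28, 0, 0, 0, 0, 40], [8, 45, 0, 0, 0, 0, 40], [9, 50, 0, 0, 0, 0, 40], [9, 50, 0, 0, 0, 0, 40], [9, 50, 0, 0, 0, 0, 40], [8, 45, 0, 0, 0, 0, 40], [4, 25, 0, 0, 0, 0, 40], [1, 13, 0, 0, 0, 0, 40]],
  ],
)

```text
time: 45.82
tool_pos: [0.5541, 0.0015, 0.1666]
tool_rot: [-0.0, 1.0, 0.004, -0.002]
contact_force: [0.3, 0.4, -2.5]
gripper_width: 0.59
grasp_force: 63.3
```

servo_tool(
  moves=[
    [[0, 0, 0, 0, 0, 0, 40], [0, 0, 15, 0, 0, 0, 40], [0, 0, 25, 0, 0, 0, 40], [0, 0, 18, 0, 0, 0, 40], [0, 0, 7, 0, 0, 0, 40], [0, 0, 4, 0, 0, 0, 40], [0, 0, 0, 0, 0, 0, 40], [0, 0, 0, 0, 0, 0, 40]],
  ],
)

```text
time: 46.82
tool_pos: [0.556, 0.003, 0.1005]
tool_rot: [0.0, 1.0, 0.005, 0.001]
contact_force: [0.8, -0.5, -3.2]
gripper_width: 0.59
grasp_force: 63.3
```

```bash
python3 to.py .5565 .0037 .0949
```

```text
[ 0.5 -0.7  5.6]
turn [ 0.01 -0.1  -0.03] t 46.825 w 0.59 f [ 0.8 -0.5 -3.2]
```

servo_tool(
  moves=[
    [[0.5, -0.5, 3, 0, 0, 0, 40], [0, 0, 2, 0, 0, 0, 40], [0, 0, 1, 0, 0, 0, 40], [0, 0, 0, 0, 0, 0, 40], [0, 0, 0, 0, 0, 0, 40]],
  ],
)

```text
time: 47.45
tool_pos: [0.5567, 0.0036, 0.095]
tool_rot: [0.0, 1.0, 0.005, 0.001]
contact_force: [-1.4, 0.7, 5.2]
gripper_width: 0.589
grasp_force: 64.0
```

servo_tool(
  moves=[
    [[0, 0, 1, 0, 0, 0, 40], [0, 0, 0, 0, 0, 0, 40], [0, 0, 0, 0, 0, 0, 40]],
  ],
)

```text
time: 47.82
tool_pos: [0.5572, 0.0036, 0.0951]
tool_rot: [0.0, 1.0, 0.005, 0.001]
contact_force: [-2.9, 0.4, 9.1]
gripper_width: 0.592
grasp_force: 64.5
```

servo_tool(
  moves=[
    [[0, 0, -1, 0, 0, 0, 65], [0, 0, 0, 0, 0, 0, 85], [0, 0, 0, 0, 0, 0, 85], [0, 0, 0, 0, 0, 0, 85], [0, 0, -15, 0, 0, 0, 85], [0, 0, -45, 0, 0, 0, 85], [0, 0, -48, 0, 0, 0, 85], [-12, -28, 0, 0, 0, 0, 85], [-22, -50, 0, 0, 0, 0, 85], [-22, -55, 0, 0, 0, 0, 85], [-22, -55, 0, 0, 0, 0, 85], [-22, -55, 0, 0, 0, 0, 85]],
  ],
)

```text
time: 49.32
tool_pos: [0.4528, 0.2473, 0.2031]
tool_rot: [-0.0, 1.0, 0.005, 0.001]
contact_force: [1.4, -0.0, -1.1]
gripper_width: 0.997
grasp_force: 0.0
```

servo_tool(
  moves=[
    [[-22, -50, 0, 0, 0, 0, 85], [-12, -27, 0, 0, 0, 0, 85], [0, 0, 0, 0, 0, 0, 85], [0, 0, 0, 0, 0, 0, 85]],
  ],
)

```text
time: 49.82
tool_pos: [0.419, 0.3219, 0.2022]
tool_rot: [0.0, 1.0, 0.005, 0.0]
contact_force: [0.5, -0.8, 0.1]
gripper_width: 0.996
grasp_force: 0.0
```

```bash
python3 to.py .4192 .3225 .098 
```

```text
[ 1.000e-01 -6.000e-01  1.042e+02]
turn [ 0.   -0.05 -0.04] t 49.825 w 0.996 f [ 0.5 -0.8  0.1]
```

servo_tool(
  moves=[
    [[0, -0.5, 25, 0, 0, 0, 85], [0, 0, 35, 0, 0, 0, 85], [0, 0, 32, 0, 0, 0, 85], [0, 0, 12, 0, 0, 0, 85], [0, 0, 0, 0, 0, 0, 85], [0, 0, 0, 0, 0, 0, 40], [0, 0, 0, 0, 0, 0, 40], [0, 0, 0, 0, 0, 0, 40], [0, 0, 0, 0, 0, 0, 40], [0, 0, 0, 0, 0, 0, 40], [0, 0, 0, 0, 0, 0, 40]],
  ],
)

```text
time: 51.2
tool_pos: [0.4199, 0.3234, 0.0994]
tool_rot: [-0.001, 1.0, 0.005, 0.002]
contact_force: [1.7, -1.1, 6.9]
gripper_width: 0.552
grasp_force: 64.4
```

```bash
python3 to.py .42 .3225 .17 .584 .1 .17
```

```text
[  0.3   0.8 -70.6]
[1.617e+02 2.241e+02 2.000e-01]
turn [-0.07 -0.18 -0.02] t 51.2 w 0.552 f [ 1.7 -1.1  6.9]
```

servo_tool(
  moves=[
    [[0, 0, -15, 0, 0, 0, 40], [0, 0, -30, 0, 0, 0, 40], [0, 0, -25, 0, 0, 0, 40], [8, 12, 0, 0, 0, 0, 40], [18, 25, 0, 0, 0, 0, 40], [25, 35, 0, 0, 0, 0, 40], [30, 42, 0, 0, 0, 0, 40], [30, 42, 0, 0, 0, 0, 40], [25, 35, 0, 0, 0, 0, 40], [18, 23, 0, 0, 0, 0, 40], [8, 11, 0, 0, 0, 0, 40], [0, 0, 0, 0, 0, 0, 40]],
  ],
)

```text
time: 52.7
tool_pos: [0.5822, 0.0988, 0.1661]
tool_rot: [-0.0, 1.0, 0.004, -0.001]
contact_force: [-0.0, 0.3, -3.4]
gripper_width: 0.549
grasp_force: 63.4
```

servo_tool(
  moves=[
    [[0, 0, 15, 0, 0, 0, 40], [0, 0, 25, 0, 0, 0, 40], [0, 0, 18, 0, 0, 0, 40], [0, 0, 7, 0, 0, 0, 40], [0, 0, 4, 0, 0, 0, 40], [0, 0, 0, 0, 0, 0, 40], [0, 0, 0, 0, 0, 0, 40]],
  ],
)

```text
time: 53.58
tool_pos: [0.5836, 0.0994, 0.0995]
tool_rot: [-0.0, 1.0, 0.005, 0.001]
contact_force: [0.5, -0.3, -3.1]
gripper_width: 0.555
grasp_force: 63.4
```

```bash
python3 to.py .5842 .1001 .0934
```

```text
[ 0.6 -0.6  6.1]
turn [-0.01 -0.1  -0.03] t 53.575 w 0.555 f [ 0.5 -0.3 -3.1]
```

servo_tool(
  moves=[
    [[0.5, -0.5, 3, 0, 0, 0, 40], [0, 0, 2, 0, 0, 0, 40], [0, 0, 1, 0, 0, 0, 40], [0, 0, 1, 0, 0, 0, 40], [0, 0, 0, 0, 0, 0, 40]],
  ],
)

```text
time: 54.2
tool_pos: [0.5839, 0.0999, 0.0935]
tool_rot: [0.0, 1.0, 0.005, 0.0]
contact_force: [-3.3, -1.1, 6.0]
gripper_width: 0.55
grasp_force: 64.7
```

servo_tool(
  moves=[
    [[0, 0, 0, 0, 0, 0, 65], [0, 0, 0, 0, 0, 0, 85], [0, 0, 0, 0, 0, 0, 85], [0, 0, 0, 0, 0, 0, 85], [0, 0, -15, 0, 0, 0, 85], [0, 0, -45, 0, 0, 0, 85], [0, 0, -50, 0, 0, 0, 85], [-20, -50, -10, 0, 0, 0, 85], [-20, -55, 0, 0, 0, 0, 85], [-20, -55, 0, 0, 0, 0, 85], [-20, -55, 0, 0, 0, 0, 85], [-20, -20, 0, 0, 0, 0, 85]],
  ],
)

```text
time: 55.7
tool_pos: [0.4801, 0.3366, 0.2129]
tool_rot: [-0.001, 1.0, 0.006, 0.001]
contact_force: [0.3, -0.3, -0.0]
gripper_width: 0.991
grasp_force: 0.0
```

servo_tool(
  moves=[
    [[-50, -20, 0, 0, 0, 0, 85], [-40, -30, 0, 0, 0, 0, 85], [0, 0, 0, 0, 0, 0, 85], [0, 0, 0, 0, 0, 0, 85]],
  ],
)

```text
time: 56.2
tool_pos: [0.391, 0.3831, 0.2125]
tool_rot: [-0.0, 1.0, 0.005, 0.001]
contact_force: [-0.7, -0.0, 0.9]
gripper_width: 0.994
grasp_force: 0.0
```

```bash
python3 - <<'E'
from h import *
f=snap('top','t11.png')['image'];a=cv2.imread('pics/t0.png')
# match start-image templates of each item, then the difference against the start picture
for n,(x0,y0,x1,y1) in dict(square=(196,156,222,188),tumbler=(232,166,258,198),bottle=(268,158,294,188),glaze=(140,108,174,145),post=(335,120,360,147),driver=(238,202,270,272)).items():
    s=f[y0-8:y1+8,x0-8:x1+8]; r=cv2.matchTemplate(s,a[y0:y1,x0:x1],cv2.TM_CCOEFF_NORMED); m=cv2.minMaxLoc(r); print(n,round(m[1],3),np.array(m[3])-8)
# cup rim on the wheel: reddish blob
h=cv2.cvtColor(f[175:240,325:395],cv2.COLOR_BGR2HSV); k=cv2.inRange(h,(0,90,60),(15,255,255)); v,u=np.nonzero(k); print(len(u),u.min()+325,u.max()+325,v.min()+175,v.max()+175)
print(ray('t11.png',(u.min()+u.max())/2+325,(v.min()+v.max())/2+175,.076)); s=manip.state();print(s['time'],s['tool_pos'],s['contact_force'])
E
```

```text
square 0.99 [0 0]
tumbler 0.973 [0 0]
bottle 0.975 [0 1]
glaze 1.0 [0 0]
post 1.0 [0 0]
driver 1.0 [0 0]
404 351 374 195 216
[ 0.4953 -0.3098  0.076 ]
56.25 [0.39138485 0.38273696 0.21225755] [ 0.47324157 -0.08342599 -0.04064155]
```

```bash
python3 -c "
from plant import manip
print(manip.job_done())"
```

```text
the job is handed in; nothing more can be done
None
```

The job is handed in (no verdict came back): the cup stands in the middle of the banding wheel, all three tall pots are back on their own pads to within about 3 mm by the top camera, and the screwdriver, glaze jar and kiln post have not moved.

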